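Pack and set the support foot of a splitting machine's outfeed table

ROBOT

A 6-joint arm with a two-finger parallel gripper is mounted at the origin on the work surface. World frame = base frame: x ahead of the robot, y to its left, z up, the work surface at z = 0. Lengths are in mm, angles in rad, forces in N, time in s.
With the tool pointing down it reaches from about 300 to 775 mm from the base axis. Payload 14.6 kg.
Tool frame: the origin (TCP) lies between the finger pads; the fingertips stand 19 mm ahead of it and the grasp point (between the pads) is the TCP; z points along the fingers, y is the line along which they close (so a half turn about z gives the same grasp; the last joint's range is limited). The gripper opens to 94 mm and grips with 3 to 60 N. Pads are 16 mm wide; open, the fingers measure 119 mm over their backs; the gripper's body (75 mm by 177 mm) begins 78 mm behind the grasp point.
Start: joints at [1.199, 0.3, 1.521, -0, 1.321, -0.067], TCP at [165.054, 524.64, 224.446] pointing down, gripper open.
Joint ranges: [-3.03, 3.03], [-0.79, 2.21], [0.23, 2.52], [-1.04, 4.18], [0, 3.07], [-2.55, 2.55]. Speed limits (rad/s): [2.22, 2.22, 2.57, 3.14, 3.14, 3.14].

INTERFACE

Orientations are given as [roll, pitch, yaw] about the fixed x, y, z axes, in that order (R = Rz(yaw) Ry(pitch) Rx(roll)).
In Python, from cell import monitor, imaging, job, find_in, trace gives the robot as it stands. The module is installed in compiled form; this text tells all that it offers.
- The arm moves only by the tool arm_command, never from a script. Its argument "steps" is a list of rows, each a list of 5 numbers: the opening, from 0 (shut) to 1 (fully open), then the shift along the tool's x, y, z in mm, then the turn about the tool's z in degrees. In form: [[gripper, dx, dy, dz, turn], ...]. A call has 1 to 20 rows; each row is the pose to reach, as a shift and turn from the pose commanded when the call began, along the tool's axes at that moment; what a row does not reach only later rows make up. A row lasts 1/8 s, in which the tool goes at most 62.5 mm and 10.7 degrees, less where a joint would pass 70% of its speed; a pose out of reach is approached as far as the arm can. A call with a gripper value outside its range is refused whole. The fingers move at their own pace and stop on an object; "force" is the grip in N (left out, the last holds). Time passes only in rows, so rows that repeat a pose let the fingers close. It gives the time, the measured TCP pose, the force, the opening and the grip force at its end, in the units of the state.
- monitor.read_state(): the state, without advancing time (a new reading comes with each control period).
- imaging.camera(name): name is "side" or "top"; returns a dict with "img" (480x640x3 uint8, red, green, blue), "mtx" (3x3 intrinsics, pixels), "D" ([k1, k2, p1, p2, k3] as OpenCV has them; the pictures are not rectified), "view" (4x4, takes a point from world to camera coordinates). Camera axes: x right, y down, z forward; pixel columns grow to the right and rows downward; lengths in mm; the calibration is good to about 2 mm. A picture is of the moment at which its call begins. There is no depth.
- job.sign_off(): hands the job in; it is judged then, once.
Trained networks look in a picture, given as the dict that the camera call returned (one of the last four; its "shot" number tells which), for a name from the list of things; names that differ only in an ending like _2 or _b are one class to them, and where a whole thing is asked for, a point or a joint stands for the part that bears it (a point fixed in the world has none). Each returns a list of dicts, best first, with "p" (0 to 1); they miss things now and then, are a little off and sometimes report something else, mostly with a low value. They report only what shows in the picture. A call takes as long as a camera call. They do not tell look-alikes from the thing itself.
- find_in(picture, target): "rect" ([centre column, centre row, width, height] in pixels, round what is visible of it).
- trace(picture, target): "region" (480x640 bool, what is visible of it) and "rect" ([centre column, centre row, width, height] in pixels, round what is visible of it).
The state is a dict: "clock": time; "joints": joint angles; "qd": joint speeds; "effort": joint torques, N m; "eef_pos": TCP position; "eef_rot": TCP orientation; "wrist_force": force on the tool from outside, world axes, zero at the start; "moment": the same for the moment, N m; "finger_gap": finger opening in mm; "finger_force": force on a finger pad.
Only numpy, scipy, OpenCV 4.12 (cv2) and the standard library are available. Lean on these libraries where they do the work, as an engineer would, in place of code of your own. Each camera call takes 0.05 s, during which the arm holds its last target. There are 200 camera calls.

TASK

Lay the plywood packer flat on the bench under the support foot of the splitting machine's outfeed table, its round mark centred below the foot and its plain end pointing straight out from the machine. Then screw the foot down by its black knob until it just touches the packer and holds it lightly, never pressing hard on it, and let go, leaving the other things on the bench where they are.

Things in the scene. Friction and masses are not known exactly. Their poses are not given: they have to be found in the camera images.
- machine: green bench leather-splitting machine with a grey motor, bolted down, and its bright steel outfeed table (200 mm wide, top 95 mm above the bench), which reaches out along the machine's +y. Origin: on the bench top straight below the axis of the support foot at the table's outer end; z up; y points from the rollers out past the foot, where the bench is free
- boss (a point): top centre of the green threaded boss that carries the foot: 38 mm across, on the foot's axis, from 57 to 95 mm above the bench. It is the outermost part of the table; the table plate begins 45 mm inwards (-y of the machine) of the axis
- foot: support foot, one piece: steel disc 38 mm across, 16 mm spindle through the boss, black knob on top. Origin: centre of the disc's steel underside; z up. It only turns about and moves along its vertical axis. Below the disc is a rubber sole 36 mm across, worn: it reaches 3.5 to 7 mm below the origin, unknown each time. At the start the sole is 3 to 8.5 mm above a packer laid beneath it
- foot_turn (a joint): turn of the foot in rad, growing clockwise seen from above, which screws the foot down 10 mm a turn (1.6 mm per rad); starts at 0 to 1.2, ends at 7.5. Steady drag about 0.1 N m; stays where left. Once the sole bears on the packer, the torque felt at the knob grows by about 0.007 N m per N of pressure; the rubber yields 1 mm per 20 N. Feel for this rise: the wear is not known
- knob (a point): middle of the round black fluted knob on the foot's axis (42 mm across, 22 mm tall, so 11 mm above and below this point); 110 mm above the foot's origin and moving with it. Below the knob the bare spindle is free for 16 mm or more down to the boss's nut
- packer_mid (a point): centre of the plywood packer, a light strip with dark glue lines, 45 mm wide (its x), 180 mm long (its y), 15 mm thick (z), loose, 85 g, lying flat on the bench
- packer_mark (a point): centre of the dark round mark (37 mm across) on the packer's top face, 40 mm from the packer's centre towards its -y end
- spool: cream thread spool, 52 mm across, 78 mm tall, standing; leave alone
- driver: screwdriver with wooden handle, 190 mm long, lying; leave alone
- tin: small round tin with a red label, 60 mm across, 45 mm tall; leave alone
- carton: cardboard carton 70 x 100 x 40 mm; leave alone
- wrench: steel wrench 160 mm long, lying; leave alone
- mallet: hammer 260 mm long, lying; leave alone
- offcut: dark wooden offcut 60 x 90 x 18 mm without a mark; not the packer; leave alone
Mind the look-alikes: they are no part of the job. What is shaped like the part that bears packer_mid but purple is not meant.

How it is judged:
By the outcome, as a careful person would: the job done as asked, in the order asked, and still so for the second after the job is handed in, with the robot touching nothing.
It also fails if it takes over 72 s, if anything falls off the work surface, if the arm or the gripper's body presses on something with over 40 N, if the wrist force passes 120 N, or if a joint passes its speed limit or range.

## Working session

There is one attempt and no reset: what is moved stays moved. The work goes in short steps, Python scripts to look and compute and a tool call to move; the robot and the scene stay as the last step left them, time stands still between calls to the robot, and variables do not carry over. Pictures are saved under pics/ and viewed, at most 10 in all, crops included, and the job is handed in when it is done.

Besides the shell and the picture viewer there is one more tool, called after "Call:" by a JSON object that holds its "fn" and its "kwargs". arm_command: Moves the arm, as the interface text tells. Its arguments: {"type":"object","properties":{"steps":{"type":"array","items":{"type":"array","items":{"type":"number"}}},"force":{"type":"number"}},"required":["steps"]}

```bash
mkdir -p pics; cat > h.py <<'E'
import numpy as np, cv2
from cell import monitor, imaging, job, find_in, trace
def ray(c,uv):
    n=cv2.undistortPoints(np.array([[uv]],float),np.array(c["mtx"]),np.array(c["D"],float))[0,0]
    V=np.array(c["view"]);R=V[:3,:3];t=V[:3,3]
    return -R.T@t, R.T@np.array([n[0],n[1],1])
def at_z(c,uv,z):
    o,d=ray(c,uv); return o+d*(z-o[2])/d[2]
def proj(c,P):
    V=np.array(c["view"]);r=cv2.Rodrigues(V[:3,:3])[0]
    return cv2.projectPoints(np.array(P,float).reshape(-1,1,3),r,V[:3,3],np.array(c["mtx"]),np.array(c["D"],float))[0][:,0]
def save(img,n): cv2.imwrite("pics/"+n,np.ascontiguousarray(img[:,:,::-1]))
E
python3 - <<'E'
from h import *
s=monitor.read_state();print({k:np.round(v,3) for k,v in s.items()})
for n in("top","side"):
    c=imaging.camera(n);save(c["img"],n+"0.png");o,_=ray(c,(320,240));print(n,o.round())
    for t in("packer_mid","packer_mark","boss","foot","knob","machine","offcut"):
        print(t,[(np.round(f["rect"]).tolist(),round(f["p"],2)) for f in find_in(c,t)[:4]])
E
```

```text
{'clock': np.float64(0.0), 'joints': array([ 1.199,  0.301,  1.522,  0.   ,  1.321, -0.067]), 'qd': array([ 0.   ,  0.001, -0.   ,  0.002,  0.001,  0.   ]), 'effort': array([ 0.0000e+00, -5.3181e+01, -3.5274e+01,  7.1000e-02,  2.4000e-02,
       -0.0000e+00]), 'eef_pos': array([164.958, 524.419, 223.849]), 'eef_rot': array([-3.14 , -0.   ,  2.837]), 'wrist_force': array([0.309, 0.266, 0.078]), 'moment': array([-0.021, -0.013,  0.004]), 'finger_force': np.float64(0.0), 'finger_gap': np.float64(93.777)}
top [ 283.  111. 1128.]
packer_mid [([241.0, 207.0, 82.0, 38.0], 0.97), ([232.0, 382.0, 81.0, 28.0], 0.82), ([215.0, 131.0, 114.0, 35.0], 0.22)]
packer_mark [([242.0, 206.0, 84.0, 39.0], 0.98), ([214.0, 131.0, 116.0, 38.0], 0.74), ([398.0, 197.0, 26.0, 32.0], 0.36)]
boss [([316.0, 132.0, 24.0, 24.0], 0.49), ([212.0, 304.0, 34.0, 28.0], 0.29)]
foot [([401.0, 199.0, 27.0, 27.0], 0.68)]
knob [([399.0, 198.0, 22.0, 30.0], 0.56)]
machine [([513.0, 171.0, 255.0, 174.0], 0.97), ([241.0, 205.0, 85.0, 42.0], 0.52)]
offcut [([360.0, 127.0, 44.0, 38.0], 0.87)]
side [ 290. -590.  690.]
packer_mid [([175.0, 227.0, 19.0, 56.0], 0.69), ([338.0, 212.0, 51.0, 49.0], 0.61)]
packer_mark [([178.0, 224.0, 19.0, 55.0], 0.81), ([337.0, 213.0, 50.0, 46.0], 0.64)]
boss [([487.0, 366.0, 306.0, 226.0], 0.62)]
foot [([382.0, 278.0, 31.0, 51.0], 0.88), ([422.0, 236.0, 25.0, 38.0], 0.73)]
knob [([379.0, 279.0, 24.0, 52.0], 0.87)]
machine [([486.0, 367.0, 302.0, 224.0], 0.83)]
offcut [([449.0, 276.0, 51.0, 43.0], 0.57)]
```

View pics/top0.png

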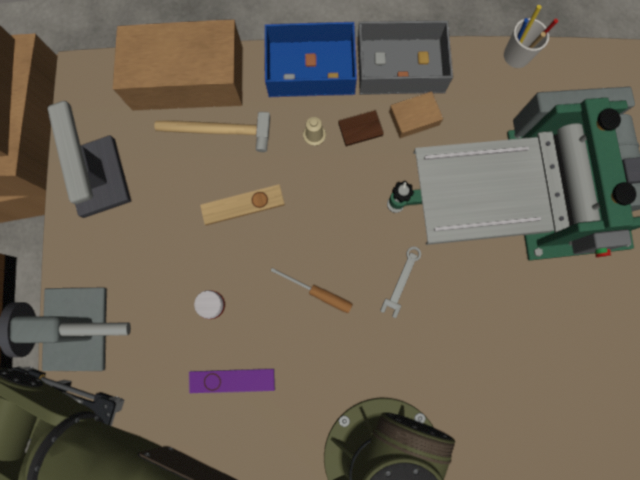

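View pics/side0.png

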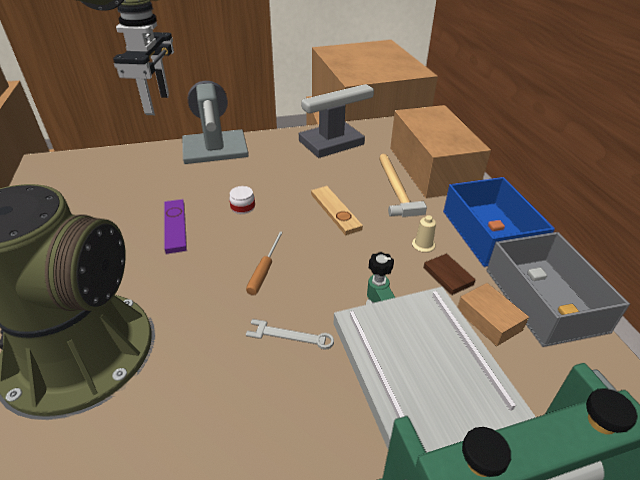

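Candidates for the packer are the light plywood strip at top (242,204) / side (337,210) and the purple strip at top (232,381) / side (175,226). The light one fits: it is plywood-coloured with a dark mark at top (260,200). The purple one is excluded. The knob is at about top (402,190) and side (380,262). The table lies to its right in the top view, so machine +y points left.

```bash
python3 - <<'E'
from h import *
ct=imaging.camera("top");cs=imaging.camera("side")
# packer in top
t=[f for f in trace(ct,"packer_mid") if abs(f["rect"][0]-242)<15 and abs(f["rect"][1]-205)<15]
m=t[0]["region"].astype(np.uint8); 
cn=max(cv2.findContours(m,0,2)[0],key=cv2.contourArea)[:,0].astype(float)
W=np.array([at_z(ct,p,15)[:2] for p in cn],np.float32)
r=cv2.minAreaRect(W);print("packer rect",r)
print(cv2.boxPoints(r).round(1).tolist())
hsv=cv2.cvtColor(ct["img"],cv2.COLOR_RGB2HSV)
g=ct["img"][:,:,1].astype(int); mm=np.zeros_like(m);mm[190:212,249:272]=1
dk=((g<105)&(mm>0)&(cv2.erode(m,np.ones((3,3)))>0)); ys,xs=np.nonzero(dk)
print("mark px",xs.mean(),ys.mean(),len(xs),at_z(ct,(xs.mean(),ys.mean()),15))
# table plate: bright mask in top
t=trace(ct,"machine")[0]["region"]
im=ct["img"].astype(int); sat=im.max(2)-im.min(2)
b=((sat<22)&(im.mean(2)>115)); b[:, :408]=0; b[:,550:]=0;b[:130]=0;b[250:]=0
cn=max(cv2.findContours(b.astype(np.uint8),0,2)[0],key=cv2.contourArea)[:,0].astype(float)
W=np.array([at_z(ct,p,95)[:2] for p in cn],np.float32)
r=cv2.minAreaRect(W);print("table",r,cv2.boxPoints(r).round(1).tolist())
for c,n in((ct,"top"),(cs,"side")):
    for k in("knob","foot"):
        f=trace(c,k)
        for q in f[:2]:
            ys,xs=np.nonzero(q["region"]);print(n,k,q["p"],np.round(q["rect"]),xs.mean(),ys.mean())
a=cv2.resize(ct["img"][100:260,180:440],None,fx=3,fy=3,interpolation=2);save(a,"crop1.png")
a=cv2.resize(cs["img"][230:330,320:450],None,fx=5,fy=5,interpolation=2);save(a,"crop2.png")
E
```

```text
packer rect ((543.0736083984375, 286.91461181640625), (48.83820724487305, 179.92996215820312), 13.220489501953125)
[[498.70001220703125, 368.8999938964844], [539.9000244140625, 193.6999969482422], [587.4000244140625, 204.89999389648438], [546.2999877929688, 380.1000061035156]]
mark px 259.42028985507244 199.38647342995168 207 [554.38961127 248.28040904  15.        ]
table ((546.4241333007812, -222.4530029296875), (201.64248657226562, 264.4850158691406), 4.204864025115967) [[436.20001220703125, -98.0], [455.6000061035156, -361.70001220703125], [656.7000122070312, -346.8999938964844], [637.2999877929688, -83.19999694824219]]
top knob 0.61 [400. 199.  25.  32.] 401.1354401805869 193.88713318284425
top foot 0.66 [402. 196.  25.  28.] 401.76902173913044 192.55434782608697
side knob 0.73 [378. 280.  27.  54.] 379.5667870036101 267.33574007220216
side knob 0.15 [422. 235.  27.  42.] 425.00644122383255 235.3558776167472
side foot 0.6 [381. 278.  30.  49.] 380.25042589437817 267.51788756388413
side foot 0.17 [486. 366. 301. 227.] 474.9434103351582 399.0073173988516
```

View pics/crop1.png

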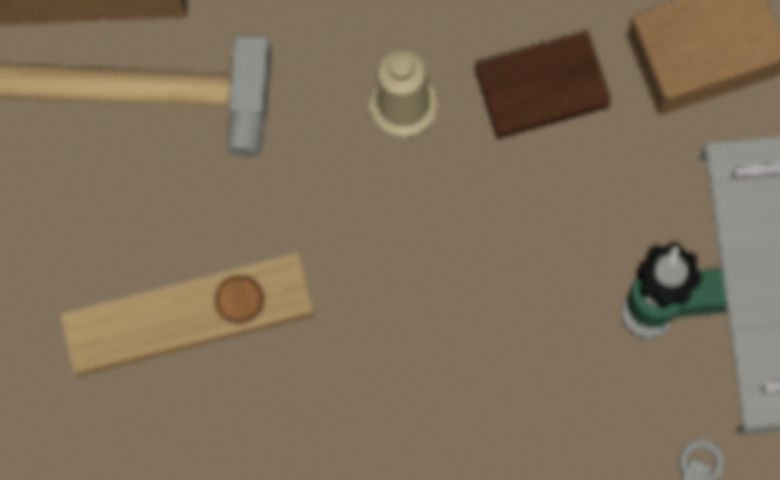

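View pics/crop2.png

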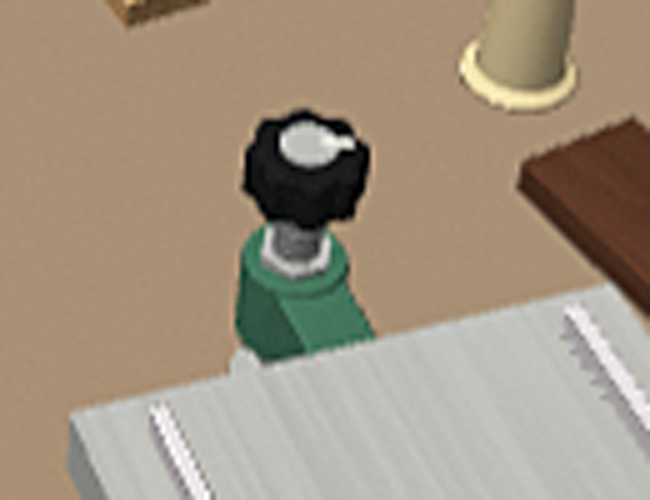

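The crops confirm it: the light plywood strip has its dark mark at top (260,200), towards the machine. The knob cap is at top (403.3,189.3) and side (381.6,258.6). Next I'll triangulate the axis and check it against the table edge.

```bash
python3 - <<'E'
from h import *
ct=imaging.camera("top");cs=imaging.camera("side")
def tri(a,b):
    o1,d1=ray(ct,a);o2,d2=ray(cs,b)
    k=np.linalg.lstsq(np.c_[d1,-d2],o2-o1,rcond=None)[0];p,q=o1+k[0]*d1,o2+k[1]*d2
    return (p+q)/2,np.linalg.norm(p-q)
print("cap",tri((403.3,189.3),(381.6,258.6)))
def dark(c,x0,y0,x1,y1):
    g=c["img"].max(2).astype(int)[y0:y1,x0:x1];m=(g<45).astype(np.uint8)
    n,l,s,ce=cv2.connectedComponentsWithStats(m);i=1+np.argmax(s[1:,4]);h=cv2.convexHull(np.argwhere(l==i)[:,::-1].astype(np.int32));(x,y),r=cv2.minEnclosingCircle(h)
    print(s[i]+[x0,y0,0,0,0],x+x0,y+y0,r);return s[i]
dark(ct,385,175,418,212);dark(cs,360,245,405,280)
for z in(136,141,146,151):print(z,at_z(ct,(403.3,189.3),z)[:2],at_z(cs,(381.6,258.6),z)[:2])
for z in (95,):
  for xy in((536,-46),(533.4,-45.7)):
    print(proj(ct,[[*xy,95],[*xy,133],[*xy,146],[*xy,20]]).round(1).tolist(),proj(cs,[[*xy,95],[*xy,133],[*xy,146],[*xy,20]]).round(1).tolist())
# packer cross-check side
t=[f for f in trace(cs,"packer_mid") if abs(f["rect"][0]-338)<15]
cn=max(cv2.findContours(t[0]["region"].astype(np.uint8),0,2)[0],key=cv2.contourArea)[:,0].astype(float)
print("side packer",cv2.minAreaRect(np.array([at_z(cs,p,12)[:2] for p in cn],np.float32)))
E
```

```text
cap (array([533.28309279, -46.61115631, 147.87644408]), np.float64(2.189421942952731))
[393 183  20  19 162] 402.5 191.5 10.12432861328125
[369 252  25  24 343] 381.0 263.5 12.500100135803223
136 [537.44442824 -48.73502893] [537.40790799 -34.82934493]
141 [536.16239735 -47.9321693 ] [535.17798556 -39.8422218 ]
146 [534.88036646 -47.12930966] [532.94806313 -44.85509868]
151 [533.59833557 -46.32645003] [530.7181407  -49.86797555]
[[399.1, 195.1], [401.7, 190.4], [402.7, 188.8], [394.3, 203.4]] [[380.8, 279.9], [382.8, 264.3], [383.5, 258.8], [377.2, 308.2]]
[[399.0, 196.4], [401.7, 191.7], [402.6, 190.1], [394.2, 204.6]] [[379.4, 280.0], [381.3, 264.4], [382.0, 258.9], [375.8, 308.3]]
side packer ((541.2796630859375, 281.10345458984375), (55.26758575439453, 198.07806396484375), 12.663064956665039)
```

```bash
cat >> h.py <<'E'
def to(x,y,z,yawdeg):
    s=monitor.read_state();r,p,w=s["eef_rot"];Y=np.degrees(w)
    Rz=cv2.Rodrigues(np.array([0,0,w]))[0]@cv2.Rodrigues(np.array([0,p,0.]))[0]@cv2.Rodrigues(np.array([r,0,0.]))[0]
    t=-((yawdeg-Y+180)%360-180)
    print("shift",(Rz.T@(np.array([x,y,z])-s["eef_pos"])).round(1),"turn",round(t,1),"q6",s["joints"][5].round(2))
E
python3 -c "
from h import *
to(534.7,330.8,100,103.2)"
```

```text
shift [-410.8  -74.   124.5] turn 59.3 q6 -0.07
```

Call:
{"fn": "arm_command", "kwargs": {"steps": [[1,-60,-11,0,9],[1,-120,-22,20,18],[1,-180,-33,40,27],[1,-240,-44,60,36],[1,-300,-55,80,45],[1,-360,-66,100,53],[1,-411,-74,124,59.3],[1,-411,-74,124,59.3],[1,-411,-74,124,59.3],[1,-411,-74,124,59.3]], "force": 20}}

```text
clock: 2.6
eef_pos: [534.2, 331.7, 101.4]
eef_rot: [3.141, -0.0, 1.804]
wrist_force: [-0.8, 1.1, 0.6]
finger_gap: 93.6
finger_force: 0.0
```

```bash
python3 - <<'E'
from h import *
s=monitor.read_state();print(s["eef_pos"].round(1),np.degrees(s["eef_rot"]).round(2))
to(534.7,330.8,21,103.2)
c=imaging.camera("side");a=cv2.resize(c["img"][90:260,240:440],None,fx=3,fy=3);save(a,"g1.png")
E
```

```text
[534.2 331.7 101.4] [ 1.7994e+02 -2.0000e-02  1.0334e+02]
shift [-1.   0.2 80.4] turn 0.1 q6 0.26
```

View pics/g1.png

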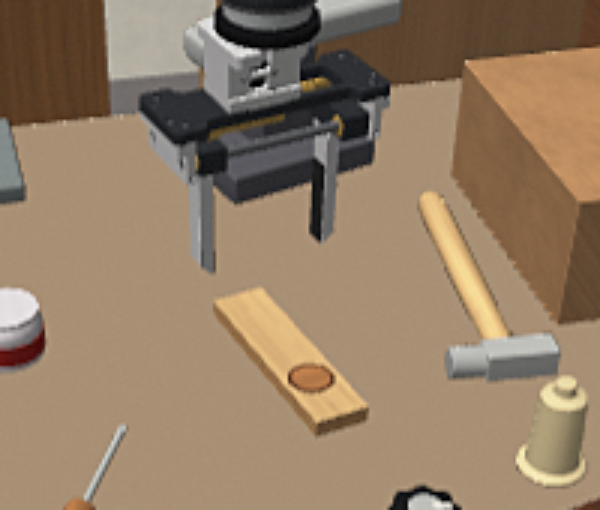

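The gripper is above the packer's plain end (crop ~ (255,300)) with the fingers straddling its width. The mallet is clear. I'll descend and grip.

Call:
{"fn": "arm_command", "kwargs": {"steps": [[1,-1,0,40,0],[1,-1,0,70,0],[1,-1,0,80,0],[1,-1,0,80,0],[1,-1,0,80,0],[0.3,-1,0,80,0],[0.3,-1,0,80,0],[0.3,-1,0,80,0],[0.3,-1,0,80,0],[0.3,-1,0,80,0],[0.3,-1,0,80,0]], "force": 20}}

```text
clock: 4.03
eef_pos: [535.1, 329.7, 20.4]
eef_rot: [-3.142, 0.0, 1.802]
wrist_force: [0.7, 0.4, -0.4]
finger_gap: 44.6
finger_force: 20.0
```

```bash
python3 - <<'E'
from h import *
s=monitor.read_state();print(s["eef_pos"].round(1),np.degrees(s["eef_rot"]).round(2),s["finger_gap"],s["wrist_force"].round(1))
c=imaging.camera("top")
t=[f for f in trace(c,"packer_mid") if abs(f["rect"][1]-205)<25 and abs(f["rect"][0]-242)<40]
g=c["img"][:,:,1].astype(int);ys,xs=np.nonzero(g[188:214,246:276]<105);
n,l,st,ce=cv2.connectedComponentsWithStats((g[188:214,246:276]<105).astype(np.uint8));i=1+np.argmax(st[1:,4])
print(st[i],at_z(c,ce[i]+[246,188],15))
E
```

```text
[535.1 329.7  20.4] [-180.      0.    103.23] 44.56301526210015 [ 0.7  0.4 -0.4]
[ 6  4 16 15 70] [554.55621172 246.28142195  15.        ]
```

```bash
python3 -c "
from h import *
to(519.9,138,30,94.2)
to(527.3,37.8,21.4,94.2)"
```

```text
shift [-183.1  -58.7   -9.6] turn 9.0 q6 0.26
shift [-282.4  -74.4   -1. ] turn 9.0 q6 0.26
```

Call:
{"fn": "arm_command", "kwargs": {"steps": [[0.3,0,0,-10,0],[0.3,-30,-10,-10,2],[0.3,-70,-22,-10,4],[0.3,-110,-35,-10,6],[0.3,-150,-48,-10,8],[0.3,-175,-56,-10,9],[0.3,-183,-58.7,-10,9],[0.3,-183,-58.7,-5,9],[0.3,-183,-58.7,-1.2,9],[0.3,-183,-58.7,-1.2,9],[0.3,-183,-58.7,-1.2,9]]}}

```text
clock: 5.5
eef_pos: [519.9, 138.6, 21.6]
eef_rot: [-3.141, -0.0, 1.645]
wrist_force: [-1.0, -0.5, 0.1]
finger_gap: 45.1
finger_force: 20.0
```

```bash
python3 - <<'E'
from h import *
s=monitor.read_state();print(s["eef_pos"].round(1),np.degrees(s["eef_rot"]).round(2),s["finger_gap"],s["wrist_force"].round(1),s["moment"].round(3))
p=s["eef_pos"];w=s["eef_rot"][2];m=p-84*np.array([np.cos(w),np.sin(w),0]);m[2]=16
print("pred mark",m)
for n in("top","side"):
    c=imaging.camera(n);u=proj(c,[m])[0];x,y=np.round(u).astype(int)
    a=c["img"][y-16:y+16,x-18:x+18,:].astype(int)
    k=(a[:,:,1]<120)&(a[:,:,0]-a[:,:,2]>50)
    N,l,st,ce=cv2.connectedComponentsWithStats(k.astype(np.uint8))
    for i in range(1,N):
        if st[i,4]>30: print(n,u,st[i],at_z(c,ce[i]+[x-18,y-16],16))
    save(cv2.resize(c["img"][y-60:y+60,x-80:x+80],None,fx=4,fy=4),f"m_{n}.png")
to(527.3,37.8,21.4,94.2)
E
```

```text
[519.9 138.6  21.6] [-179.99   -0.     94.28] 45.14345105166481 [-1.  -0.5  0.1] [-0.028  0.043 -0.033]
pred mark [526.14643209  54.85245427  16.        ]
top [348.13293458 209.44316617] [20  9  7 12 40] [531.16673376  43.07611129  16.        ]
side [356.35140368 273.45584136] [ 0  6 13 26 38] [499.61940425  54.48003329  16.        ]
side [356.35140368 273.45584136] [ 9 11 18 12 68] [523.10387434  53.33716746  16.        ]
shift [-1.009e+02 -1.000e-01  3.000e-01] turn 0.1 q6 0.12
```

```bash
cd pics; python3 -c "
import cv2,numpy as np
a=cv2.imread('m_top.png');b=cv2.imread('m_side.png');cv2.imwrite('m_both.png',cv2.resize(np.hstack([a[100:400,120:520],b[100:400,120:520]]),None,fx=1,fy=1))"
```

```text
(no output)
```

View pics/m_both.png

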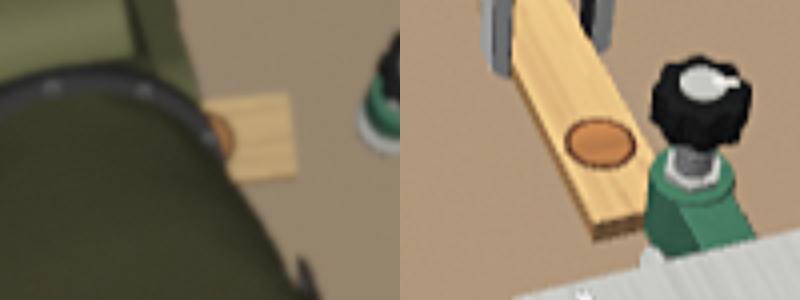

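The mark in the side view is at (356,274), which matches the position predicted from the grasp to within about 1 mm. I'll slide it in.

Call:
{"fn": "arm_command", "kwargs": {"steps": [[0.3,-20,0,0,0],[0.3,-40,0,0,0],[0.3,-60,0,0,0],[0.3,-75,0,0,0],[0.3,-88,0,0,0],[0.3,-96,0,0,0],[0.3,-101,0,0,0],[0.3,-101,0,0,0],[0.3,-101,0,0,0],[0.3,-101,0,1.2,0],[0.3,-101,0,1.2,0]]}}

```text
clock: 6.98
eef_pos: [527.4, 37.6, 20.4]
eef_rot: [3.142, -0.0, 1.645]
wrist_force: [0.6, -0.2, -0.8]
finger_gap: 44.8
finger_force: 20.0
```

```bash
python3 - <<'E'
from h import *
s=monitor.read_state();print(s["eef_pos"].round(1),np.degrees(s["eef_rot"]).round(2),s["finger_gap"],s["wrist_force"].round(1),s["joints"].round(2))
p=s["eef_pos"];w=s["eef_rot"][2];print("mark",p-84*np.array([np.cos(w),np.sin(w),0]))
E
```

```text
[527.4  37.6  20.4] [180.    -0.    94.26] 44.78883280671204 [ 0.6 -0.2 -0.8] [ 0.    0.52  1.75  0.    0.88 -0.07]
mark [533.59413011 -46.12171478  20.41792802]
```

Call:
{"fn": "arm_command", "kwargs": {"steps": [[0.6,0,0,0,0],[0.8,0,0,0,0],[0.8,0,0,0,0],[0.8,0,0,-30,0],[0.8,20,0,-80,0],[1,30,0,-140,-10],[1,30,0,-200,-20],[1,30,0,-220,-30],[1,30,0,-220,-40],[1,30,0,-220,-50],[1,30,0,-220,-60],[1,30,0,-220,-70],[1,30,0,-220,-80],[1,30,0,-220,-90],[1,30,0,-220,-100],[1,30,0,-220,-110],[1,30,0,-220,-120],[1,30,0,-220,-130],[1,30,0,-220,-130],[1,30,0,-220,-130]]}}

```text
clock: 9.48
eef_pos: [525.1, 67.3, 240.4]
eef_rot: [-3.142, -0.0, -2.373]
wrist_force: [-1.1, -0.3, -0.3]
finger_gap: 94.1
finger_force: 0.0
```

```bash
python3 - <<'E'
from h import *
s=monitor.read_state();print(s["eef_pos"].round(1),np.degrees(s["eef_rot"]).round(2),s["joints"].round(2))
to(533.5,-46.3,s["eef_pos"][2],np.degrees(s["eef_rot"][2]))
to(533.5,-46.3,141,np.degrees(s["eef_rot"][2]))
c=imaging.camera("side")
# predicted packer outline
d=np.array([-np.sin(np.radians(4.26)),np.cos(np.radians(4.26)),0]);e=np.array([d[1],-d[0],0])
M=np.array([533.5,-46,15.]);C=M+40*d
P=[C+a*22.5*e+b*90*d for a,b in((1,1),(1,-1),(-1,-1),(-1,1))]
im=c["img"].copy()
cv2.polylines(im,[(proj(c,P)*16).astype(np.int32)],True,(255,0,0),1,cv2.LINE_AA,4)
save(cv2.resize(im[190:340,290:450],None,fx=4,fy=4,interpolation=2),"p.png")
E
```

```text
[525.1  67.3 240.4] [-180.     -0.   -135.99] [ 0.06  0.24  1.56 -0.    1.34 -2.28]
shift [ 72.9 -87.6   0. ] turn -0.0 q6 -2.28
shift [ 72.9 -87.6  99.4] turn -0.0 q6 -2.28
```

View pics/p.png

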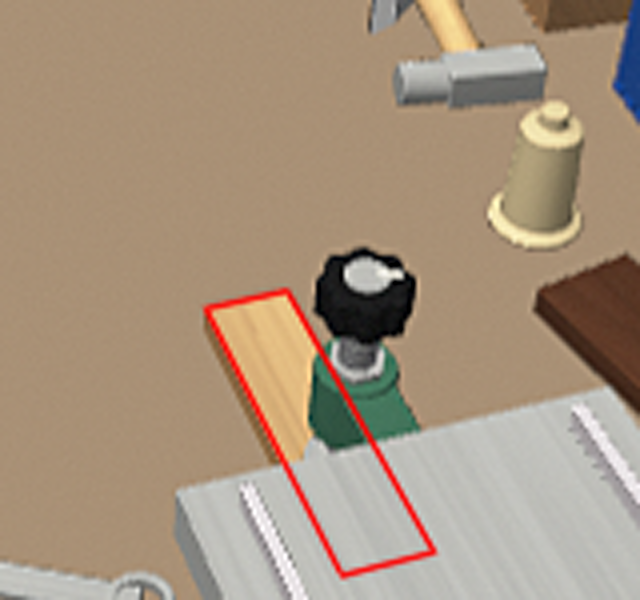

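The packer's far end and left edge lie on the predicted outline (red), and the foot is above the mark. Now to the knob.

Call:
{"fn": "arm_command", "kwargs": {"steps": [[1,30,-36,0,0],[1,55,-66,0,0],[1,73,-88,0,0],[1,73,-88,0,0],[1,73,-88,0,0],[1,73,-88,30,0],[1,73,-88,70,0],[1,73,-88,99,0],[1,73,-88,99,0],[1,73,-88,99,0]]}}

```text
clock: 10.78
eef_pos: [534.8, -46.2, 142.9]
eef_rot: [-3.14, 0.001, -2.369]
wrist_force: [0.6, -0.4, 0.0]
finger_gap: 94.2
finger_force: 0.0
```

```bash
python3 - <<'E'
from h import *
s=monitor.read_state();print(s["eef_pos"].round(1),np.degrees(s["eef_rot"]).round(2),s["joints"].round(2),s["wrist_force"],s["moment"])
to(533.5,-46.3,141,np.degrees(s["eef_rot"][2]))
c=imaging.camera("side")
save(cv2.resize(c["img"][190:340,290:450],None,fx=4,fy=4,interpolation=2),"k.png")
E
```

```text
[534.8 -46.2 142.9] [-1.7992e+02  6.0000e-02 -1.3574e+02] [-0.15  0.35  1.65  0.    1.14 -2.5 ] [ 0.62647582 -0.44329816  0.03073791] [ 0.03385669  0.0134432  -0.05028007]
shift [1.  0.8 1.9] turn -0.0 q6 -2.5
```

View pics/k.png

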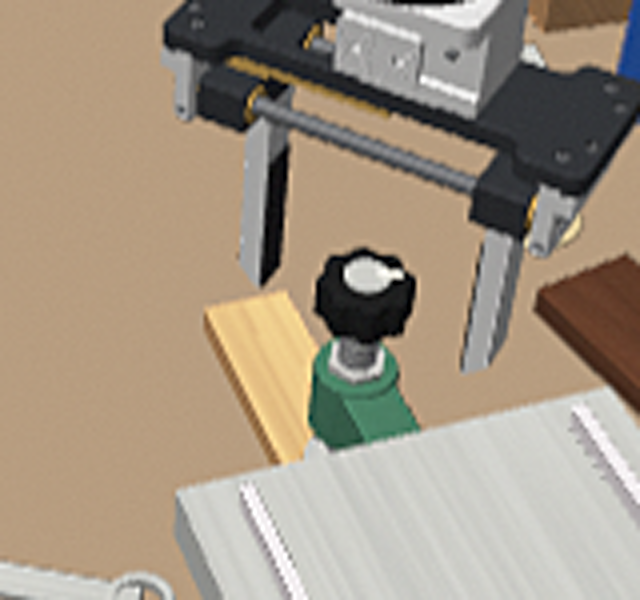

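The fingers straddle the knob evenly (crop (262,280) and (480,365), knob at (365,290)). I'll close on it.

Call:
{"fn": "arm_command", "kwargs": {"steps": [[1,0.5,0.4,1.5,0],[0.3,0.5,0.4,1.5,0],[0.3,0.5,0.4,1.5,0],[0.3,0.5,0.4,1.5,0],[0.3,0.5,0.4,1.5,0],[0.3,0.5,0.4,1.5,0],[0.3,0.5,0.4,1.5,0]], "force": 20}}

```text
clock: 11.7
eef_pos: [532.8, -45.9, 139.9]
eef_rot: [3.139, -0.001, -2.369]
wrist_force: [-5.6, 6.6, 2.5]
finger_gap: 41.5
finger_force: 20.0
```

```bash
cat > r.py <<'E'
from h import *
A=[]
for i in range(6):
    s=monitor.read_state();A.append(np.r_[s["moment"],s["wrist_force"]]);imaging.camera("side")
A=np.array(A);print(s["clock"],s["eef_pos"].round(2),"yaw",np.degrees(s["eef_rot"][2]).round(2),"q6",s["joints"][5].round(3),"gap",s["finger_gap"].round(2))
print("Mz mean",A[:,2].mean().round(4),"sd",A[:,2].std().round(4),"F",A[:,3:].mean(0).round(2),"eff6",s["effort"][5].round(4))
E
python3 r.py
```

```text
Traceback (most recent call last):
  File "r.py", line 5, in <module>
    A=np.array(A);print(s["clock"],s["eef_pos"].round(2),"yaw",np.degrees(s["eef_rot"][2]).round(2),"q6",s["joints"][5].round(3),"gap",s["finger_gap"].round(2))
                                                                                                                                       ^^^^^^^^^^^^^^^^^^^^^
AttributeError: 'float' object has no attribute 'round'
```

```bash
sed -i 's/s\["finger_gap"\].round(2)/round(float(s["finger_gap"]),2)/' r.py; python3 r.py
```

```text
12.25 [532.82 -45.89 139.86] yaw -135.75 q6 -2.498 gap 41.67
Mz mean -0.0206 sd 0.0299 F [-6.43  5.53  4.21] eff6 -0.021
```

Call:
{"fn": "arm_command", "kwargs": {"steps": [[0.3,0,0.5,0,0],[0.3,0,0.5,0,0],[0.3,0,0.5,0.3,10],[0.3,0,0.5,0.6,20],[0.3,0,0.5,0.8,30],[0.3,0,0.5,0.8,30],[0.3,0,0.5,0.8,30]], "force": 20}}

```text
clock: 13.18
eef_pos: [532.8, -45.9, 139.0]
eef_rot: [3.14, -0.001, -2.893]
wrist_force: [-4.9, 4.2, 2.1]
finger_gap: 41.5
finger_force: 20.0
```

```bash
python3 r.py
```

```text
13.425 [532.81 -45.9  139.01] yaw -165.77 q6 -1.974 gap 41.97
Mz mean -0.1147 sd 0.029 F [-4.6   3.89  2.12] eff6 -0.11
```

Call:
{"fn": "arm_command", "kwargs": {"steps": [[0.3,0,0,0.3,10],[0.3,0,0,0.6,20],[0.3,0,0,0.8,30],[0.3,0,0,1.1,40],[0.3,0,0,1.4,50],[0.3,0,0,1.4,50],[0.3,0,0,1.4,50]]}}

```text
clock: 14.35
eef_pos: [532.9, -46.0, 137.7]
eef_rot: [-3.142, -0.001, 2.517]
wrist_force: [-5.3, 1.5, 1.5]
finger_gap: 41.3
finger_force: 20.0
```

```bash
cat > r.py <<'E'
from h import *
A=[]
for i in range(5):
    s=monitor.read_state();A.append(np.r_[s["moment"][2],s["effort"][5],s["wrist_force"]]);imaging.camera("side")
A=np.array(A);print(s["clock"],s["eef_pos"].round(2),"yaw",np.degrees(s["eef_rot"][2]).round(2),"q6",s["joints"][5].round(3))
print("Mz,eff6,F",A.mean(0).round(4),"sd",A.std(0)[:2].round(4))
E
python3 r.py
```

```text
14.55 [532.85 -46.02 137.62] yaw 144.22 q6 -1.102
Mz,eff6,F [-0.0963 -0.0948 -4.734   2.5366  2.0119] sd [0.0156 0.0214]
```

Call:
{"fn": "arm_command", "kwargs": {"steps": [[0.3,0,0,0.3,10],[0.3,0,0,0.6,20],[0.3,0,0,0.8,30],[0.3,0,0,0.8,30],[0.3,0,0,0.8,30]]}}

```text
clock: 15.22
eef_pos: [532.8, -46.1, 136.8]
eef_rot: [-3.141, -0.001, 1.994]
wrist_force: [-5.2, 2.8, 2.1]
finger_gap: 41.7
finger_force: 20.0
```

```bash
python3 r.py
```

```text
15.425 [532.82 -46.08 136.82] yaw 114.23 q6 -0.578
Mz,eff6,F [-0.0945 -0.094  -5.1488  2.788   2.242 ] sd [0.0416 0.0214]
```

Call:
{"fn": "arm_command", "kwargs": {"steps": [[0.3,0,0,0.3,10],[0.3,0,0,0.4,15],[0.3,0,0,0.4,15],[0.3,0,0,0.4,15]]}}

```text
clock: 15.98
eef_pos: [532.8, -46.1, 136.4]
eef_rot: [-3.14, -0.001, 1.732]
wrist_force: [-6.0, 3.9, 1.4]
finger_gap: 41.2
finger_force: 20.0
```

```bash
python3 r.py
```

```text
16.175 [532.81 -46.09 136.41] yaw 99.23 q6 -0.316
Mz,eff6,F [-0.1126 -0.1011 -5.4349  3.1966  1.7229] sd [0.0108 0.0104]
```

Call:
{"fn": "arm_command", "kwargs": {"steps": [[0.3,0,0,0.3,10],[0.3,0,0,0.4,15],[0.3,0,0,0.4,15],[0.3,0,0,0.4,15]]}}

```text
clock: 16.73
eef_pos: [532.8, -46.1, 136.0]
eef_rot: [-3.14, -0.0, 1.47]
wrist_force: [-5.7, 2.5, 2.0]
finger_gap: 41.4
finger_force: 20.0
```

```bash
python3 r.py
```

```text
16.925 [532.76 -46.08 135.98] yaw 84.23 q6 -0.054
Mz,eff6,F [-0.0817 -0.1011 -5.5113  2.7721  1.8856] sd [0.0122 0.0104]
```

Call:
{"fn": "arm_command", "kwargs": {"steps": [[0.3,0,0,0.3,10],[0.3,0,0,0.4,15],[0.3,0,0,0.4,15],[0.3,0,0,0.4,15]]}}

```text
clock: 17.48
eef_pos: [532.7, -46.1, 135.6]
eef_rot: [-3.14, 0.0, 1.208]
wrist_force: [-5.0, 2.3, 1.2]
finger_gap: 41.5
finger_force: 20.0
```

```bash
python3 r.py
```

```text
17.675 [532.74 -46.08 135.57] yaw 69.23 q6 0.207
Mz,eff6,F [-0.1022 -0.1013 -5.5495  2.7738  1.5751] sd [0.0358 0.0104]
```

Call:
{"fn": "arm_command", "kwargs": {"steps": [[0.3,0,0,0.3,10],[0.3,0,0,0.4,15],[0.3,0,0,0.4,15],[0.3,0,0,0.4,15]]}}

```text
clock: 18.23
eef_pos: [532.7, -46.0, 135.1]
eef_rot: [-3.14, 0.001, 0.947]
wrist_force: [-6.5, 3.5, 1.3]
finger_gap: 41.5
finger_force: 20.0
```

```bash
python3 r.py
```

```text
18.425 [532.71 -46.08 135.16] yaw 54.24 q6 0.469
Mz,eff6,F [-0.1187 -0.1014 -6.2294  3.4425  1.2678] sd [0.0163 0.0104]
```

Call:
{"fn": "arm_command", "kwargs": {"steps": [[0.3,0,0,0.3,10],[0.3,0,0,0.4,15],[0.3,0,0,0.4,15],[0.3,0,0,0.4,15]]}}

```text
clock: 18.98
eef_pos: [532.7, -46.1, 134.7]
eef_rot: [-3.14, 0.001, 0.685]
wrist_force: [-5.8, 3.7, 1.2]
finger_gap: 41.8
finger_force: 20.0
```

```bash
python3 r.py
```

```text
19.175 [532.69 -46.04 134.75] yaw 39.24 q6 0.731
Mz,eff6,F [-0.1118 -0.1016 -5.8068  3.5087  1.6101] sd [0.0163 0.0104]
```

Call:
{"fn": "arm_command", "kwargs": {"steps": [[0.3,0,0,0.3,10],[0.3,0,0,0.4,15],[0.3,0,0,0.4,15],[0.3,0,0,0.4,15]]}}

```text
clock: 19.73
eef_pos: [532.7, -46.0, 134.3]
eef_rot: [-3.14, 0.001, 0.423]
wrist_force: [-6.7, 3.5, 1.6]
finger_gap: 41.7
finger_force: 20.0
```

```bash
python3 r.py
```

```text
19.925 [532.66 -46.02 134.31] yaw 24.24 q6 0.993
Mz,eff6,F [-0.0789 -0.1018 -6.1199  3.5972  1.405 ] sd [0.0123 0.0104]
```

Call:
{"fn": "arm_command", "kwargs": {"steps": [[0.3,0,0,0.3,10],[0.3,0,0,0.4,15],[0.3,0,0,0.4,15],[0.3,0,0,0.4,15]]}}

```text
clock: 20.48
eef_pos: [532.6, -46.0, 133.9]
eef_rot: [-3.141, 0.002, 0.161]
wrist_force: [-5.9, 4.7, 1.5]
finger_gap: 41.6
finger_force: 20.0
```

```bash
python3 r.py
```

```text
20.675 [532.63 -45.99 133.89] yaw 9.24 q6 1.255
Mz,eff6,F [-0.1006 -0.1019 -5.4777  3.7412  1.6097] sd [0.0275 0.0104]
```

Call:
{"fn": "arm_command", "kwargs": {"steps": [[0.3,0,0,0.3,10],[0.3,0,0,0.4,15],[0.3,0,0,0.4,15],[0.3,0,0,0.4,15]]}}

```text
clock: 21.22
eef_pos: [532.6, -46.0, 133.5]
eef_rot: [-3.141, 0.002, -0.101]
wrist_force: [-6.1, 5.0, 2.2]
finger_gap: 41.8
finger_force: 20.0
```

```bash
python3 r.py
```

```text
21.425 [532.63 -45.99 133.49] yaw -5.76 q6 1.516
Mz,eff6,F [-0.1352 -0.1019 -5.9033  4.2752  1.5966] sd [0.0188 0.0104]
```

Call:
{"fn": "arm_command", "kwargs": {"steps": [[0.3,0,0,0.3,10],[0.3,0,0,0.3,10],[0.3,0,0,0.3,10]]}}

```text
clock: 21.85
eef_pos: [532.6, -46.0, 133.2]
eef_rot: [-3.142, 0.002, -0.275]
wrist_force: [-4.1, 4.0, 1.9]
finger_gap: 41.5
finger_force: 20.0
```

```bash
python3 r.py
```

```text
22.05 [532.62 -45.97 133.18] yaw -15.76 q6 1.691
Mz,eff6,F [-0.0914 -0.0952 -4.6764  4.2349  1.8934] sd [0.0359 0.021 ]
```

Call:
{"fn": "arm_command", "kwargs": {"steps": [[0.3,0,0,0.3,10],[0.3,0,0,0.4,15],[0.3,0,0,0.4,15],[0.3,0,0,0.4,15]]}}

```text
clock: 22.6
eef_pos: [532.6, -45.9, 132.8]
eef_rot: [3.141, 0.002, -0.537]
wrist_force: [-5.0, 4.2, 1.9]
finger_gap: 41.9
finger_force: 20.0
```

```bash
python3 r.py
```

```text
22.8 [532.63 -45.95 132.79] yaw -30.76 q6 1.953
Mz,eff6,F [-0.1159 -0.1021 -5.7139  4.2248  1.5307] sd [0.0095 0.0104]
```

Call:
{"fn": "arm_command", "kwargs": {"steps": [[0.3,0,0,0.3,10],[0.3,0,0,0.4,15],[0.3,0,0,0.4,15],[0.3,0,0,0.4,15]]}}

```text
clock: 23.35
eef_pos: [532.7, -45.9, 132.4]
eef_rot: [3.141, 0.002, -0.799]
wrist_force: [-4.2, 4.5, 2.1]
finger_gap: 41.7
finger_force: 20.0
```

```bash
sed -i 's/^print("Mz/print([f["p"] for f in []]) if 0 else print("Mz/' r.py; python3 r.py; python3 - <<'E'
from h import *
c=imaging.camera("side");save(cv2.resize(c["img"][220:330,320:440],None,fx=5,fy=5,interpolation=2),"turn.png")
E
```

```text
23.55 [532.65 -45.92 132.37] yaw -45.76 q6 2.215
Mz,eff6,F [-0.1088 -0.1018 -4.1364  4.0985  1.7827] sd [0.0336 0.0104]
```

View pics/turn.png

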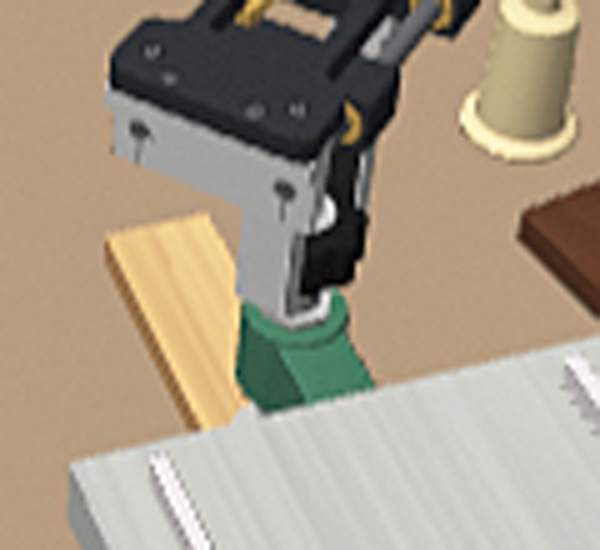

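The knob has come down and is still held, with the fingertips clear of the nut (crop (300,310)). No rise in torque yet.

Call:
{"fn": "arm_command", "kwargs": {"steps": [[0.3,0,0,0.3,10],[0.3,0,0,0.4,15],[0.3,0,0,0.4,15],[0.3,0,0,0.4,15]]}}

```text
clock: 24.15
eef_pos: [532.7, -45.9, 132.0]
eef_rot: [3.14, 0.002, -1.061]
wrist_force: [-4.9, 4.1, 2.2]
finger_gap: 41.7
finger_force: 20.0
```

```bash
python3 r.py
```

```text
24.35 [532.66 -45.92 131.96] yaw -60.77 q6 2.476
Mz,eff6,F [-0.1489 -0.1387 -4.6569  4.6271  1.5182] sd [0.0158 0.0093]
```

Effort rose from 0.102 to 0.139 N m (Mz agrees), which is about 5 N of pressure. That is light contact, so I'll let go and back off.

Call:
{"fn": "arm_command", "kwargs": {"steps": [[0.6,0,0,0,0],[1,0,0,0,0],[1,0,0,0,0],[1,0,0,0,0],[1,0,0,0,0],[1,0,0,-30,0],[1,0,0,-70,0],[1,0,0,-120,0],[1,0,0,-120,0],[1,0,0,-120,0]]}}

```text
clock: 25.65
eef_pos: [533.0, -46.3, 251.5]
eef_rot: [3.141, 0.0, -1.061]
wrist_force: [0.1, -0.3, -0.3]
finger_gap: 94.1
finger_force: 0.0
```

```bash
python3 - <<'E'
from h import *
c=imaging.camera("side")
d=np.array([-np.sin(np.radians(4.26)),np.cos(np.radians(4.26)),0]);e=np.array([d[1],-d[0],0])
C=np.array([533.5,-46,15.])+40*d
im=c["img"].copy()
cv2.polylines(im,[(proj(c,[C+a*22.5*e+b*90*d for a,b in((1,1),(1,-1),(-1,-1),(-1,1))])*16).astype(np.int32)],True,(255,0,0),1,cv2.LINE_AA,4)
save(cv2.resize(im[190:340,290:450],None,fx=4,fy=4,interpolation=2),"end.png")
print(monitor.read_state()["wrist_force"].round(1))
E
```

```text
[-0.4  0.7 -0.9]
```

View pics/end.png

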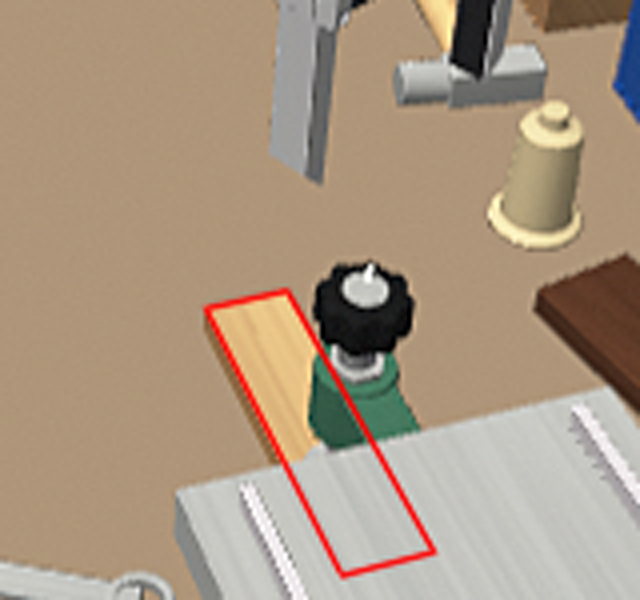

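The packer still lies on its outline, the knob is lower (crop (365,300)), the gripper is clear and nothing else has moved. I'll hand it in.

```bash
python3 -c "
from h import *
print(job.sign_off())"
```

```text
the job is handed in; nothing more can be done
None
```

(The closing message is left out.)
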